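Photograph the toy trays with a two-stage shutter button

ROBOT

A 6-joint arm with a two-finger parallel gripper is mounted at the origin on the work surface. World frame = base frame: x ahead of the robot, y to its left, z up, the work surface at z = 0. Lengths are in mm, angles in rad, forces in N, time in s.
With the tool pointing down it reaches from about 425 to 950 mm from the base axis. Payload 14.7 kg.
Tool frame: the origin (TCP) lies at the very end of the fingers, on their centre line; the grasp point (between the pads) lies 19 mm behind it (robot.grasp_offset is the distance from the TCP to the grasp point, in mm); z points along the fingers, y is the line along which they close (so a half turn about z gives the same grasp; the last joint's range is limited). The gripper opens to 85 mm and grips with 20 to 120 N. Pads are 22 mm wide; open, the fingers measure 114 mm over their backs; the gripper's body (76 mm by 85 mm) begins 54 mm behind the grasp point. The pads swing forward as they close: fully open they stand 13 mm farther back than shut.
Start: joints at [-1.281, 0.48, 1.596, -0, 1.065, -0.047], TCP at [214.82, -613.469, 199.797] pointing down, gripper open.
Joint ranges: [-2.75, 2.75], [-0.82, 2.05], [0.23, 2.67], [-1.56, 4.7], [0.09, 2.69], [-2.92, 2.92]. Speed limits (rad/s): [1.89, 1.89, 2.39, 3.01, 3.01, 3.01].

INTERFACE

Orientations are given as a unit quaternion [w, x, y, z].
In Python, from workcell import robot, cams, ticket gives the robot as it stands.
- The arm moves only by the shell command python3 -m jog 'ROWS' [OPENING]. ROWS is JSON, a list of rows, each an object of numbers: "dx", "dy", "dz": the shift along the tool's x, y, z in units of 250 mm (1.0 is 250 mm); "spin": the turn about the tool's z in units of 0.5 rad (1.0 is 0.5 rad). In form: [{"dx": .., "dy": .., "dz": .., "spin": ..}, ...]. A call has exactly 8 rows; each row is the pose to reach, as a shift and turn from the pose commanded when the call began, along the tool's axes at that moment; what a row does not reach only later rows make up. A row lasts 1/10 s, in which the tool goes at most 50 mm and 8.59 degrees, less where a joint would pass 70% of its speed; a pose out of reach is approached as far as the arm can. A call with a number of a shift or a turn outside -1 to 1 is refused whole. A call with a gripper value outside its range is refused whole. OPENING is the opening, from -1 (shut) to 1 (fully open), so that 0 is half open, set as the call begins (- or left out, the last holds). The fingers move at their own pace and stop on an object; the grip force is fixed at half the most. Time passes only in rows, so rows that repeat a pose let the fingers close, or fill a call up. It gives the time, the measured TCP pose, the force, the opening and the grip force at its end, in the units of the state.
- robot.observe(): the state, without advancing time (a new reading comes with each control period).
- cams.capture(name): name is "scene" or "side" or "wrist"; returns a dict with "pixels" (400x640x3 uint8, red, green, blue), "z_map" (400x640 float32, mm along the optical axis (not along the pixel's ray), 0 where there is no reading), "K" (3x3 intrinsics, pixels), "distortion" ([k1, k2, p1, p2, k3] as OpenCV has them; the pictures are not rectified), "camera_from_world" (4x4, takes a point from world to camera coordinates); the wrist camera has in their place "T_tool_cam" (4x4, takes a point from camera to tool coordinates, whose origin is the TCP and whose axes are the flange's). Camera axes: x right, y down, z forward; pixel columns grow to the right and rows downward; lengths in mm; the calibration is good to about 2 mm. A picture is of the moment at which its call begins: read the wrist's pose just before it.
- ticket.hand_in(): hands the job in; it is judged then, once.
The state is a dict: "t": time; "joint_positions": joint angles; "joint_velocities": joint speeds; "tau": joint torques, N m; "ee_pos": TCP position; "tool_rot": TCP orientation; "wrist_force": force on the tool from outside, world axes, zero at the start; "moment": the same for the moment, N m; "grip_width": finger opening in mm; "finger_force": force on a finger pad.
Only numpy, scipy, OpenCV 4.12 (cv2) and the standard library are available. Lean on these libraries where they do the work, as an engineer would, in place of code of your own. Each camera call takes 0.05 s, during which the arm holds its last target. There are 200 camera calls.

TASK

Take a photo of the toy trays with the camera standing on the counter: press its big shutter button down to the halfway stop, hold it there for a good second so that it focuses, then press it fully down and let it come back up. Do not press the small button next to it, and leave the lidded mug where it stands.

Things in the scene. Friction and masses are not known exactly. Their poses are not given: they have to be found in the camera images.
- camera: Black and aluminium camera fixed in a heavy low cradle. Origin: on the counter under its middle; z up, x along its long side, y where the lens points (to the toy trays, 185 mm high, over 150 mm away). Body 150 (x) by 60 (y) mm, flat top 115 mm up. On top, all at y = 0: big shutter button in a collar (42 mm wide, 6 mm high) at x = +45 mm, small button at -8, black dial 11 mm high at -52 mm.
- shutter_top (a point): Centre of the top face of the shutter button, an aluminium cylinder 30 mm across; moves with it. At rest 137 mm above the counter, 16 above its collar. Sprung, goes straight down 14 mm. First 7 mm: force rises from 1 to 3 N. At 7 mm the halfway stop: it goes no further until the force passes 8 N. Next 7 mm: 8 to 10.5 N, to a hard stop 14 mm down. Returns up by itself.
- small_button (a joint): The small round aluminium button (14 mm across, standing 8 mm above the camera's top), 53 mm from the shutter button towards the dial. Travel in m: 0 = up, 0.004 = fully pressed. Not to be pressed.
- mug: Loose lidded white ceramic mug with a handle, one piece, 88 mm across the lid, 120 mm high with the lid's knob, handle reaching 73 mm from the axis. Origin: centre of its underside, z up. Stands over 120 mm from the camera's middle; not part of the job.
Not all that is in view belongs to the job. Of the things like the camera, leave any that is blue; of the rest the larger one is meant.

How it is judged:
By the outcome, as a careful person would: the job done as asked, in the order asked, and still so for the second after the job is handed in, with the robot touching nothing.
It also fails if it takes over 32 s, if anything falls off the work surface, if the arm or the gripper's body presses on something with over 40 N, if the wrist force passes 120 N, or if a joint passes its speed limit or range.

## Working session

There is one attempt and no reset: what is moved stays moved. The work goes in short steps, Python scripts to look and compute and a shell command to move; the robot and the scene stay as the last step left them, time stands still between calls to the robot, and variables do not carry over. Pictures are saved under pics/ and viewed, at most 10 in all, crops included, and the job is handed in when it is done.

```bash
mkdir -p pics
cat > h.py <<'E'
import numpy as np,cv2,pickle
from workcell import robot,cams,ticket
def snap(n,f):
    s=robot.observe(); c=cams.capture(n); c['s']=s
    cv2.imwrite(f'pics/{f}.png',cv2.cvtColor(c['pixels'],cv2.COLOR_RGB2BGR)); pickle.dump(c,open(f'{f}.pkl','wb')); return c
def T(c):
    if 'camera_from_world' in c: return np.linalg.inv(np.array(c['camera_from_world']))
    from scipy.spatial.transform import Rotation as R
    q=c['s']['tool_rot']; M=np.eye(4); M[:3,:3]=R.from_quat([q[1],q[2],q[3],q[0]]).as_matrix(); M[:3,3]=c['s']['ee_pos']
    return M@np.array(c['T_tool_cam'])
def ray(c,u,v):
    p=cv2.undistortPoints(np.array([[[u,v]]],float),np.array(c['K']),np.array(c['distortion']))[0,0]
    M=T(c); return M[:3,3],M[:3,:3]@np.array([p[0],p[1],1.])
def pt(c,u,v):
    o,d=ray(c,u,v); return o+d*np.median([z for z in c['z_map'][v-1:v+2,u-1:u+2].ravel() if z>0])
def plane(c,u,v,h):
    o,d=ray(c,u,v); return o+d*(h-o[2])/d[2]
def load(f): return pickle.load(open(f'{f}.pkl','rb'))
E
python3 - <<'E'
from h import *
print(robot.observe())
for n in('scene','side'):snap(n,n+'0')
a=[cv2.imread(f'pics/{n}0.png') for n in('scene','side')]
E
```

```text
{'t': 0.0, 'joint_positions': array([-1.28059104e+00,  4.80841905e-01,  1.59682786e+00,  3.37840554e-05,
        1.06506661e+00, -4.66137290e-02]), 'joint_velocities': array([ 0.00040909, -0.00109588, -0.00013088,  0.00032449,  0.00044402,
       -0.00134973]), 'tau': array([-1.84845107e-03, -9.50640464e+01, -4.30189276e+01, -1.52920593e-04,
        1.22679674e-02,  2.82957240e-05]), 'ee_pos': array([ 214.72158719, -613.07627226,  199.1830099 ]), 'tool_rot': array([-5.69420772e-04,  9.85853815e-01,  1.67606467e-01, -5.48149508e-05]), 'wrist_force': array([-0.36422975,  0.70050483, -0.20241547]), 'moment': array([-0.0066285 , -0.03910506,  0.01709437]), 'finger_force': 0.0, 'grip_width': 85.44971140270687}
```

View pics/scene0.png

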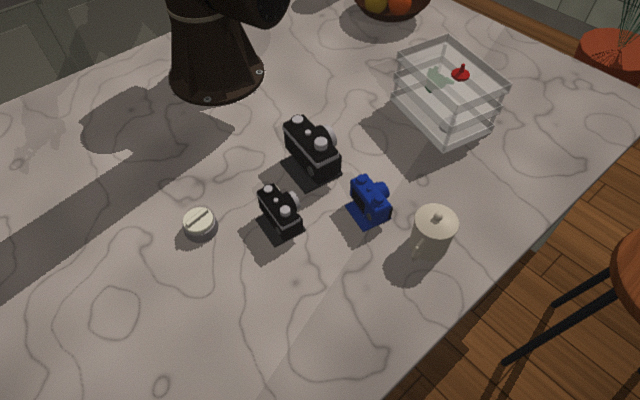

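View pics/side0.png

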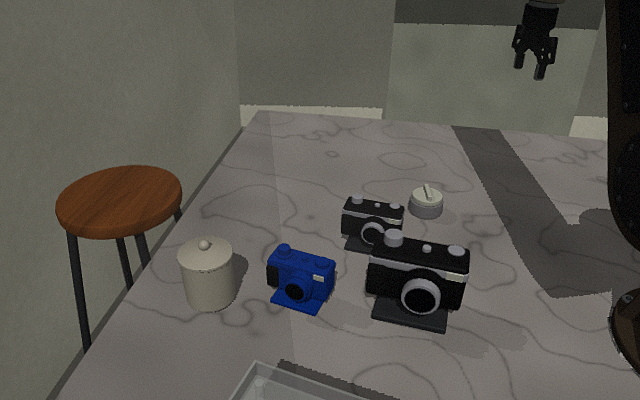

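Candidates: the large black camera is at scene (312,150) / side (418,275). The small black one is at scene (280,212) / side (373,222), and the blue one at scene (370,200) / side (303,278). I choose the large black one, with its shutter button near scene (320,143) / side (393,238). Next I'll check it in a close crop.

Run:
```python
from h import *
a=cv2.imread('pics/scene0.png')[105:195,265:365]; b=cv2.imread('pics/side0.png')[215:340,350:490]
A=cv2.resize(a,(400,360),interpolation=cv2.INTER_CUBIC);B=cv2.resize(b,(400,357),interpolation=cv2.INTER_CUBIC)
A=np.clip(np.hstack([A[:357],B])*1.6,0,255);cv2.imwrite('pics/crop.png',A)
```

```text
[ WARN:0@0.336] global loadsave.cpp:1063 imwrite_ Unsupported depth image for selected encoder is fallbacked to CV_8U.
```

View pics/crop.png

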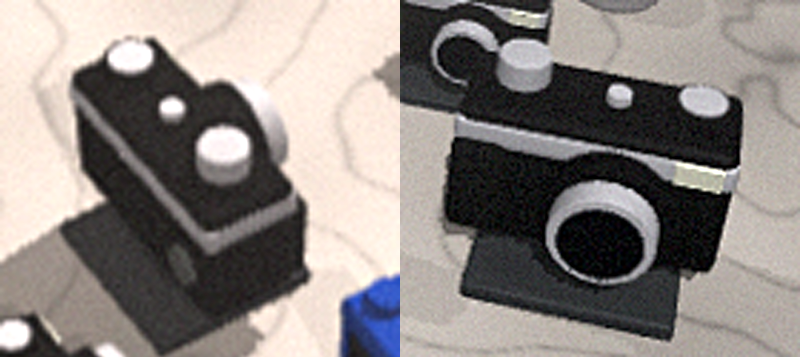

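The crop shows one big tall shutter button at the lens's left, at scene (321,139.5) / side (393.4,232.5). The small button is at scene (308,131) / side (427,247), and the dial at scene (298,119) / side (456,249). It matches the description, so I'll triangulate.

Run:
```python
from h import *
from scipy.spatial.transform import Rotation as R
a,b=load('scene0'),load('side0')
P={}
for n,p,q in(('shutter',(321,139.5),(393.4,232.5)),('small',(308,130.5),(427,246)),('dial',(297.7,118.7),(456.4,249.3))):
    o1,d1=ray(a,*p);o2,d2=ray(b,*q)
    t=np.linalg.lstsq(np.c_[d1,-d2],o2-o1,rcond=None)[0]
    x,y=o1+d1*t[0],o2+d2*t[1]; P[n]=(x+y)/2
    print(n,P[n].round(1),'gap',np.linalg.norm(x-y).round(1),'depth',pt(a,*map(round,p)).round(1),pt(b,*map(round,q)).round(1))
v=P['shutter']-P['dial'];print('yaw x',np.arctan2(v[1],v[0]),np.linalg.norm(v))
s=robot.observe();q=s['tool_rot'];M=R.from_quat([q[1],q[2],q[3],q[0]]).as_matrix();print(M.round(3))
print('tool shift',(M.T@(P['shutter']-s['ee_pos'])).round(1))
for n,p in(('mug s',(436,218)),('blue',(368,182)),('small cam',(285,211))):print(n,pt(a,*p).round(0))
```

```text
shutter [515.8 -43.2 138.9] gap 1.4 depth [515.6 -43.7 138.2] [516.9 -46.6 137. ]
small [463.1 -36.3 124.6] gap 0.1 depth [461.1 -34.5 123.4] [462.8 -38.6 122.9]
dial [419.8 -30.6 127.8] gap 1.4 depth [422.5 -31.3 128.5] [419.8 -31.4 128.3]
yaw x -0.13008064613751927 97.45375830228664
[[ 0.944  0.33  -0.   ]
 [ 0.33  -0.944  0.001]
 [ 0.    -0.001 -1.   ]]
tool shift [ 472.4 -438.3   60.8]
mug s [807.  -4. 113.]
blue [636. -15.  80.]
small cam [ 588. -207.  101.]
```

```bash
python3 -m jog '[{"dx":0.1,"dy":-0.09},{"dx":0.24,"dy":-0.22},{"dx":0.38,"dy":-0.35},{"dx":0.52,"dy":-0.48},{"dx":0.66,"dy":-0.61},{"dx":0.8,"dy":-0.74},{"dx":0.92,"dy":-0.85},{"dx":0.98,"dy":-0.9}]' -1 && python3 -m jog '[{"dx":0.12,"dy":-0.11},{"dx":0.26,"dy":-0.24},{"dx":0.4,"dy":-0.37},{"dx":0.54,"dy":-0.5},{"dx":0.68,"dy":-0.63},{"dx":0.76,"dy":-0.7},{"dx":0.78,"dy":-0.73},{"dx":0.78,"dy":-0.73}]'
python3 - <<'E'
from h import *
from scipy.spatial.transform import Rotation as R
c=snap('wrist','w1');snap('scene','scene1');s=robot.observe()
print(s['t'],s['ee_pos'],s['grip_width'],s['wrist_force'])
q=s['tool_rot'];M=R.from_quat([q[1],q[2],q[3],q[0]]).as_matrix()
print('shift',(M.T@(np.array([515.8,-43.2,138.9])-s['ee_pos'])).round(1))
E
```

```text
0.2 [ 214.7577548  -613.2208823   199.40147601] 85.96766690151046 [0.33960208 0.08687674 0.17515171]
shift [ 472.5 -438.4   60.8]schema error: expected keys dx, dy, dz, spin
```

View pics/w1.png

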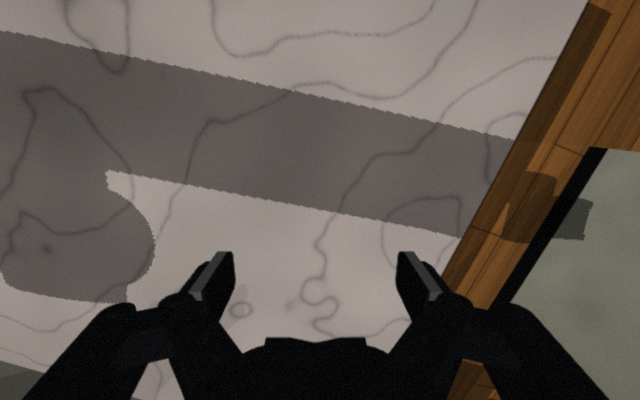

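The call was refused because every row needs all four keys. The wrist picture shows only bare counter and the open fingertips at (225,255) and (410,255), so the arm has not moved.

```bash
python3 -m jog '[{"dx":0.1,"dy":-0.09,"dz":0,"spin":0},{"dx":0.24,"dy":-0.22,"dz":0,"spin":0},{"dx":0.38,"dy":-0.35,"dz":0,"spin":0},{"dx":0.52,"dy":-0.48,"dz":0,"spin":0},{"dx":0.66,"dy":-0.61,"dz":0,"spin":0},{"dx":0.8,"dy":-0.74,"dz":0,"spin":0},{"dx":0.92,"dy":-0.85,"dz":0,"spin":0},{"dx":0.98,"dy":-0.9,"dz":0,"spin":0}]' -1 && python3 -m jog '[{"dx":0.12,"dy":-0.11,"dz":0,"spin":0},{"dx":0.26,"dy":-0.24,"dz":0,"spin":0},{"dx":0.4,"dy":-0.37,"dz":0,"spin":0},{"dx":0.54,"dy":-0.5,"dz":0,"spin":0},{"dx":0.66,"dy":-0.62,"dz":0,"spin":0},{"dx":0.74,"dy":-0.69,"dz":0,"spin":0},{"dx":0.78,"dy":-0.73,"dz":0,"spin":0},{"dx":0.78,"dy":-0.73,"dz":0,"spin":0}]'
python3 - <<'E'
from h import *
from scipy.spatial.transform import Rotation as R
c=snap('wrist','w2');s=robot.observe()
print(s['t'],s['ee_pos'],s['grip_width'],s['wrist_force'])
q=s['tool_rot'];M=R.from_quat([q[1],q[2],q[3],q[0]]).as_matrix()
print('shift',(M.T@(np.array([515.8,-43.2,138.9])-s['ee_pos'])).round(1))
E
```

```text
t: 1.0
ee_pos: [372.5, -317.2, 199.8]
tool_rot: [-0.0, 0.986, 0.168, 0.0]
wrist_force: [0.5, -0.8, -0.0]
grip_width: 0.0
finger_force: 0.0
t: 1.8
ee_pos: [495.9, -82.3, 199.7]
tool_rot: [-0.0, 0.986, 0.169, -0.0]
wrist_force: [0.1, 0.4, -0.2]
grip_width: 0.0
finger_force: 0.0
1.85 [495.30521315 -83.32005173 199.6689399 ] -0.20832072468698182 [-0.19526101 -1.29224975  0.12328477]
shift [ 32.7 -31.   60.8]
```

View pics/w2.png

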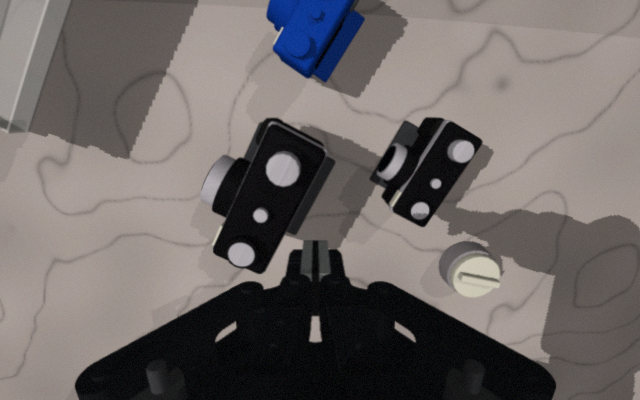

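The wrist picture shows the big shutter button at (283,169), the small one at (260,216), the dial at (240,254) and the shut fingertips at (315,258). I'll check this against the triangulated position.

```bash
python3 - <<'E'
from h import *
c=load('w2')
print(plane(c,283,169,138).round(1),pt(c,283,169).round(1),plane(c,260,216,123).round(1),pt(c,260,216).round(1))
E
python3 -m jog '[{"dx":0.04,"dy":-0.04,"dz":0.02,"spin":0},{"dx":0.1,"dy":-0.1,"dz":0.06,"spin":0},{"dx":0.13,"dy":-0.124,"dz":0.12,"spin":0},{"dx":0.13,"dy":-0.124,"dz":0.16,"spin":0},{"dx":0.13,"dy":-0.124,"dz":0.18,"spin":0},{"dx":0.13,"dy":-0.124,"dz":0.18,"spin":0},{"dx":0.13,"dy":-0.124,"dz":0.18,"spin":0},{"dx":0.13,"dy":-0.124,"dz":0.18,"spin":0}]'
python3 - <<'E'
from h import *
s=robot.observe();print(s['ee_pos'],s['wrist_force'])
snap('side','side2');snap('scene','scene2')
a=cv2.imread('pics/scene2.png')[85:195,265:365]; b=cv2.imread('pics/side2.png')[165:290,340:480]
A=cv2.resize(a,(400,440),interpolation=cv2.INTER_CUBIC)[:357];B=cv2.resize(b,(400,357),interpolation=cv2.INTER_CUBIC)
cv2.imwrite('pics/crop2.png',np.clip(np.hstack([A,B])*1.6,0,255).astype(np.uint8))
E
```

```text
[517.4 -45.  138. ] [517.1 -44.9 136.8] [463.4 -37.2 123. ] [463.2 -37.2 122.6]
t: 2.65
ee_pos: [516.1, -43.9, 155.3]
tool_rot: [0.0, 0.986, 0.167, 0.0]
wrist_force: [0.6, 0.3, 0.1]
grip_width: -0.2
finger_force: 0.0
[516.07294041 -43.92559095 155.33838225] [0.55968355 0.31384663 0.06986958]
```

View pics/crop2.png

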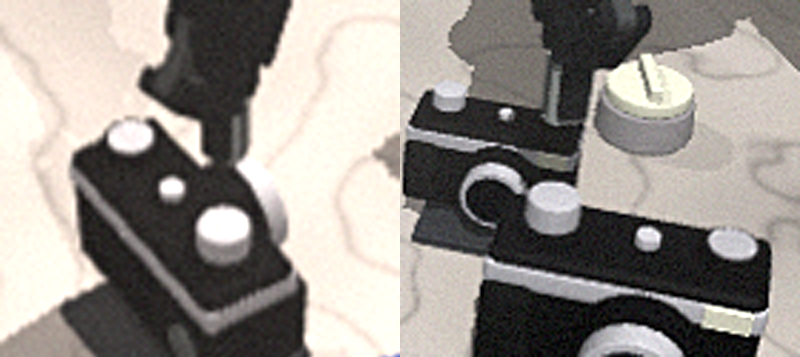

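The crop shows the shut fingertips well above the button: scene about (320.5,125), side about (399,206). That is a larger gap than the 16 mm I expected, so I'll triangulate the tip.

Run:
```python
from h import *
a,b=load('scene2'),load('side2')
o1,d1=ray(a,320.5,125);o2,d2=ray(b,398.8,206.3)
t=np.linalg.lstsq(np.c_[d1,-d2],o2-o1,rcond=None)[0];print(o1+d1*t[0],o2+d2*t[1])
for c,n in((a,'a'),(b,'b')):
    i=np.linalg.inv(T(c))
    for P in([516,-44,155.3],[516,-44,138]):
        p=cv2.projectPoints(np.array([P],float),cv2.Rodrigues(i[:3,:3])[0],i[:3,3],np.array(c['K']),np.array(c['distortion']))[0].ravel();print(n,P,p.round(1))
    # lowest gripper points near the axis
    u0=int(p[0]);pts=[pt(c,u,v) for u in range(u0-15,u0+16) for v in range(int(p[1])-45,int(p[1])+10) if c['z_map'][v,u]>0]
    pts=np.array([x for x in pts if np.hypot(x[0]-516,x[1]+44)<35 and x[2]>142]);
    l=pts[pts[:,2]<pts[:,2].min()+8];print(len(pts),pts[:,2].min(),l.mean(0),l.min(0),l.max(0))
```

```text
[515.92281621 -45.23007767 183.33116957] [513.12260491 -46.09711203 184.9543827 ]
a [516, -44, 155.3] [321.  134.5]
a [516, -44, 138] [321.  140.2]
399 187.56716331041798 [521.98627044 -47.63692857 191.81731339] [512.20664697 -56.79133536 187.56716331] [526.66919378 -37.42492891 195.51561191]
b [516, -44, 155.3] [394.8 223.2]
b [516, -44, 138] [393.6 232.5]
357 185.90628910659325 [515.74225746 -36.26176015 190.34025979] [503.25174265 -41.41903738 185.90628911] [526.81236085 -33.71803033 193.83922328]
```

Run:
```python
from h import *
for f in('w1','w2'):
    c=load(f);M=np.array(c['T_tool_cam']);print(M.round(2).tolist())
    for u,v in ([(225,256),(411,256)] if f=='w1' else [(308,244),(323,244),(308,260),(315,270)]):
        print(f,u,v,(np.linalg.inv(np.block([[T(c)]]) @ np.linalg.inv(M)) @ np.r_[pt(c,u,v),1])[:3].round(1))
s=robot.observe();print(s['t'],s['ee_pos'])
b=snap('side','side3');print(np.abs(b['pixels'].astype(int)-load('side2')['pixels']).mean())
pts=np.array([pt(b,u,v) for u in range(380,412) for v in range(185,225) if b['z_map'][v,u]>0])
pts=pts[(np.hypot(pts[:,0]-516,pts[:,1]+44)<35)&(pts[:,2]>142)];print(pts[:,2].min())
s=robot.observe();print(s['t'],s['ee_pos'],s['joint_positions'])
```

```text
[[0.0, -0.96, -0.3, 76.48], [1.0, 0.0, 0.0, -0.76], [-0.0, -0.3, 0.96, -174.22], [0.0, 0.0, 0.0, 1.0]]
w1 225 256 [ 11.8 -44.1 -54. ]
w1 411 256 [ 11.9  45.6 -54.2]
[[0.0, -0.96, -0.3, 76.48], [1.0, 0.0, 0.0, -0.76], [-0.0, -0.3, 0.96, -174.22], [0.0, 0.0, 0.0, 1.0]]
w2 308 244 [ 11.7  -4.3 -40.6]
w2 323 244 [ 11.8   3.6 -40.7]
w2 308 260 [ 11.7  -3.9 -57.7]
w2 315 270 [ 11.5  -0.7 -66.1]
2.75 [516.07695515 -43.71216746 155.27465159]
3.4400416666666667
186.57297544715163
2.8 [516.08742319 -43.66978146 155.23744115] [-1.42930860e-01  3.51548044e-01  1.94492759e+00 -3.50179593e-05
  8.44332656e-01  1.09133313e+00]
```

Vision puts the real fingertips about 30 mm short of the reported TCP, in both fixed cameras and the wrist depth. I'll descend in steps and rely on the force and the images rather than the reported z.

```bash
python3 -m jog '[{"dx":0,"dy":0,"dz":0.01,"spin":0},{"dx":0,"dy":0,"dz":0.02,"spin":0},{"dx":0,"dy":0,"dz":0.03,"spin":0},{"dx":0,"dy":0,"dz":0.04,"spin":0},{"dx":0,"dy":0,"dz":0.05,"spin":0},{"dx":0,"dy":0,"dz":0.06,"spin":0},{"dx":0,"dy":0,"dz":0.06,"spin":0},{"dx":0,"dy":0,"dz":0.06,"spin":0}]'
```

```text
t: 3.6
ee_pos: [515.8, -43.4, 139.7]
tool_rot: [-0.0, 0.986, 0.168, -0.0]
wrist_force: [-0.4, 0.1, -0.4]
grip_width: 0.3
finger_force: 0.0
```

```bash
python3 -m jog '[{"dx":0,"dy":0,"dz":0.004,"spin":0},{"dx":0,"dy":0,"dz":0.008,"spin":0},{"dx":0,"dy":0,"dz":0.012,"spin":0},{"dx":0,"dy":0,"dz":0.016,"spin":0},{"dx":0,"dy":0,"dz":0.02,"spin":0},{"dx":0,"dy":0,"dz":0.02,"spin":0},{"dx":0,"dy":0,"dz":0.02,"spin":0},{"dx":0,"dy":0,"dz":0.02,"spin":0}]'
python3 - <<'E'
from h import *
for n in('side','scene'):
    b=snap(n,n+'4');u0=395 if n=='side' else 321;v0=237 if n=='side' else 141
    pts=np.array([pt(b,u,v) for u in range(u0-14,u0+15) for v in range(v0-45,v0+5) if b['z_map'][v,u]>0])
    pts=pts[(np.hypot(pts[:,0]-516,pts[:,1]+44)<35)&(pts[:,2]>130)];print(np.histogram(pts[:,2],np.arange(130,200,5)))
E
```

```text
t: 4.4
ee_pos: [515.9, -43.5, 134.8]
tool_rot: [0.0, 0.986, 0.168, 0.0]
wrist_force: [0.3, -1.0, 0.3]
grip_width: 0.0
finger_force: 0.0
(array([ 48, 166,   0,   0,   0,   0,   0,  22,  30,  42,  49,  47,  52]), array([130, 135, 140, 145, 150, 155, 160, 165, 170, 175, 180, 185, 190,
       195]))
(array([12, 98,  0,  0,  0,  0,  0,  7,  7, 21, 19, 19, 24]), array([130, 135, 140, 145, 150, 155, 160, 165, 170, 175, 180, 185, 190,
       195]))
```

No contact at 135, and the tips are seen at about 165, so the 30 mm offset is confirmed. Contact should come near a reported z of 107.

```bash
python3 -m jog '[{"dx":0,"dy":0,"dz":0.016,"spin":0},{"dx":0,"dy":0,"dz":0.036,"spin":0},{"dx":0,"dy":0,"dz":0.056,"spin":0},{"dx":0,"dy":0,"dz":0.072,"spin":0},{"dx":0,"dy":0,"dz":0.084,"spin":0},{"dx":0,"dy":0,"dz":0.088,"spin":0},{"dx":0,"dy":0,"dz":0.088,"spin":0},{"dx":0,"dy":0,"dz":0.088,"spin":0}]'
python3 - <<'E'
from h import *
s=robot.observe();print(s['ee_pos'],s['wrist_force'])
out=[]
for n in('side','scene'):
    b=snap(n,n+'5');u0=395 if n=='side' else 321;v0=237 if n=='side' else 141
    pts=np.array([pt(b,u,v) for u in range(u0-14,u0+15) for v in range(v0-45,v0+5) if b['z_map'][v,u]>0])
    pts=pts[(np.hypot(pts[:,0]-516,pts[:,1]+44)<35)&(pts[:,2]>130)];print(np.histogram(pts[:,2],np.arange(130,172,3))[0])
    im=cv2.imread(f'pics/{n}5.png')[v0-50:v0+40,u0-45:u0+55];out.append(cv2.resize(im,(400,360),interpolation=cv2.INTER_CUBIC))
cv2.imwrite('pics/crop5.png',np.clip(np.hstack(out)*1.6,0,255).astype(np.uint8))
E
```

```text
t: 5.3
ee_pos: [516.0, -43.5, 112.9]
tool_rot: [0.0, 0.986, 0.168, 0.0]
wrist_force: [-0.0, 0.2, 0.5]
grip_width: -0.1
finger_force: 0.0
[515.95843631 -43.46609566 112.90729489] [-0.04255519  0.22451382  0.45125292]
[ 29  40 110   1   5  14  10  25  30  27  25  25  27]
[ 7 19 57  4  0  3  6  8 12 11 11 11 13]
```

View pics/crop5.png

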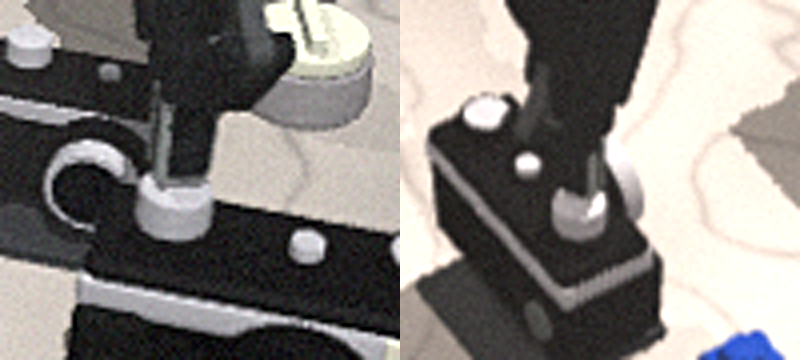

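The shut fingertips hang just above the shutter's middle, at side crop (185,185) and scene crop (590,195). Everything else is clear of the gripper, so I go down gently to the halfway stop.

```bash
python3 -m jog '[{"dx":0,"dy":0,"dz":0.006,"spin":0},{"dx":0,"dy":0,"dz":0.012,"spin":0},{"dx":0,"dy":0,"dz":0.018,"spin":0},{"dx":0,"dy":0,"dz":0.024,"spin":0},{"dx":0,"dy":0,"dz":0.03,"spin":0},{"dx":0,"dy":0,"dz":0.036,"spin":0},{"dx":0,"dy":0,"dz":0.036,"spin":0},{"dx":0,"dy":0,"dz":0.036,"spin":0}]'; python3 -c "
from h import *
snap('side','side6');print(robot.observe()['wrist_force'])"
```

```text
t: 6.2
ee_pos: [515.8, -43.4, 103.8]
tool_rot: [-0.0, 0.986, 0.168, -0.0]
wrist_force: [0.6, 1.1, 1.3]
grip_width: 0.2
finger_force: 0.6
[-0.54706413 -0.07437368  1.11752128]
```

```bash
python3 -m jog '[{"dx":0,"dy":0,"dz":0.002,"spin":0},{"dx":0,"dy":0,"dz":0.004,"spin":0},{"dx":0,"dy":0,"dz":0.006,"spin":0},{"dx":0,"dy":0,"dz":0.008,"spin":0},{"dx":0,"dy":0,"dz":0.01,"spin":0},{"dx":0,"dy":0,"dz":0.012,"spin":0},{"dx":0,"dy":0,"dz":0.012,"spin":0},{"dx":0,"dy":0,"dz":0.012,"spin":0}]'; python3 -c "
from h import *
snap('side','side7');print(robot.observe()['wrist_force'])"
```

```text
t: 7.05
ee_pos: [515.9, -43.5, 100.8]
tool_rot: [-0.0, 0.986, 0.168, 0.0]
wrist_force: [-0.6, -0.2, 1.5]
grip_width: 0.2
finger_force: 1.1
[-0.56413692  0.36719505  2.60422646]
```

```bash
python3 -m jog '[{"dx":0,"dy":0,"dz":0.002,"spin":0},{"dx":0,"dy":0,"dz":0.004,"spin":0},{"dx":0,"dy":0,"dz":0.006,"spin":0},{"dx":0,"dy":0,"dz":0.006,"spin":0},{"dx":0,"dy":0,"dz":0.006,"spin":0},{"dx":0,"dy":0,"dz":0.006,"spin":0},{"dx":0,"dy":0,"dz":0.006,"spin":0},{"dx":0,"dy":0,"dz":0.006,"spin":0}]'; python3 -c "
from h import *
print(robot.observe()['wrist_force'])"
```

```text
t: 7.9
ee_pos: [515.9, -43.5, 99.3]
tool_rot: [-0.0, 0.986, 0.168, -0.0]
wrist_force: [-0.2, 0.6, 2.5]
grip_width: 0.0
finger_force: 1.3
[-0.2196008   0.58222104  2.50349741]
```

```bash
python3 -m jog '[{"dx":0,"dy":0,"dz":0.001,"spin":0},{"dx":0,"dy":0,"dz":0.002,"spin":0},{"dx":0,"dy":0,"dz":0.003,"spin":0},{"dx":0,"dy":0,"dz":0.004,"spin":0},{"dx":0,"dy":0,"dz":0.004,"spin":0},{"dx":0,"dy":0,"dz":0.004,"spin":0},{"dx":0,"dy":0,"dz":0.004,"spin":0},{"dx":0,"dy":0,"dz":0.004,"spin":0}]'
```

```text
t: 8.7
ee_pos: [515.9, -43.5, 98.5]
tool_rot: [0.0, 0.986, 0.168, 0.0]
wrist_force: [-1.7, -1.2, 7.0]
grip_width: 0.4
finger_force: 3.3
```

```bash
python3 -m jog '[{"dx":0,"dy":0,"dz":-0.0006,"spin":0},{"dx":0,"dy":0,"dz":-0.0006,"spin":0},{"dx":0,"dy":0,"dz":-0.0006,"spin":0},{"dx":0,"dy":0,"dz":-0.0006,"spin":0},{"dx":0,"dy":0,"dz":-0.0006,"spin":0},{"dx":0,"dy":0,"dz":-0.0006,"spin":0},{"dx":0,"dy":0,"dz":-0.0006,"spin":0},{"dx":0,"dy":0,"dz":-0.0006,"spin":0}]'; python3 -c "
from h import *
snap('side','side8');print(robot.observe()['wrist_force'])"
```

```text
t: 9.5
ee_pos: [515.9, -43.5, 98.5]
tool_rot: [0.0, 0.986, 0.168, 0.0]
wrist_force: [-1.7, 0.0, 4.7]
grip_width: 0.2
finger_force: 2.7
[-1.33957936 -0.4037923   5.98907041]
```

```bash
python3 -m jog '[{"dx":0,"dy":0,"dz":0,"spin":0},{"dx":0,"dy":0,"dz":0,"spin":0},{"dx":0,"dy":0,"dz":0,"spin":0},{"dx":0,"dy":0,"dz":0,"spin":0},{"dx":0,"dy":0,"dz":0,"spin":0},{"dx":0,"dy":0,"dz":0,"spin":0},{"dx":0,"dy":0,"dz":0,"spin":0},{"dx":0,"dy":0,"dz":0,"spin":0}]'
```

```text
t: 10.35
ee_pos: [515.9, -43.5, 98.5]
tool_rot: [-0.0, 0.986, 0.168, 0.0]
wrist_force: [-1.4, 0.3, 4.9]
grip_width: 0.0
finger_force: 2.7
```

The button has sat at the halfway stop at about 5 N since roughly t=8.6. Now I press it fully.

```bash
python3 -m jog '[{"dx":0,"dy":0,"dz":0.006,"spin":0},{"dx":0,"dy":0,"dz":0.012,"spin":0},{"dx":0,"dy":0,"dz":0.018,"spin":0},{"dx":0,"dy":0,"dz":0.024,"spin":0},{"dx":0,"dy":0,"dz":0.028,"spin":0},{"dx":0,"dy":0,"dz":0.031,"spin":0},{"dx":0,"dy":0,"dz":0.032,"spin":0},{"dx":0,"dy":0,"dz":0.032,"spin":0}]'; python3 -c "
from h import *
snap('side','side9');print(robot.observe()['wrist_force'])"
```

```text
t: 11.15
ee_pos: [516.1, -43.5, 91.1]
tool_rot: [0.0, 0.986, 0.168, 0.0]
wrist_force: [-5.4, 1.2, 19.1]
grip_width: -0.3
finger_force: 9.7
[-4.78434299  0.05600963 19.23823074]
```

The force is 19 N at 7.4 mm below the halfway stop, so the button is on the hard stop. Now I release it and retreat.

```bash
python3 -m jog '[{"dx":0,"dy":0,"dz":-0.02,"spin":0},{"dx":0,"dy":0,"dz":-0.05,"spin":0},{"dx":0,"dy":0,"dz":-0.1,"spin":0},{"dx":0,"dy":0,"dz":-0.18,"spin":0},{"dx":0,"dy":0,"dz":-0.26,"spin":0},{"dx":0,"dy":0,"dz":-0.32,"spin":0},{"dx":0,"dy":0,"dz":-0.36,"spin":0},{"dx":0,"dy":0,"dz":-0.36,"spin":0}]'
python3 - <<'E'
from h import *
out=[]
for n in('side','scene'):
    b=snap(n,n+'10');u0=415 if n=='side' else 318;v0=245 if n=='side' else 145
    im=cv2.imread(f'pics/{n}10.png')[v0-45:v0+45,u0-50:u0+50];out.append(cv2.resize(im,(400,360),interpolation=cv2.INTER_CUBIC))
cv2.imwrite('pics/crop10.png',np.clip(np.hstack(out)*1.6,0,255).astype(np.uint8))
print(pt(b,321,139),pt(b,308,131),robot.observe()['wrist_force'])
E
```

```text
t: 12.0
ee_pos: [516.7, -43.6, 181.8]
tool_rot: [0.0, 0.986, 0.168, 0.001]
wrist_force: [0.0, -0.5, 0.2]
grip_width: -0.3
finger_force: 0.0
[513.25479685 -41.66540464 138.15337058] [464.42445095 -37.3878029  124.53557468] [-0.43258528  0.46430166 -0.69194556]
```

View pics/crop10.png

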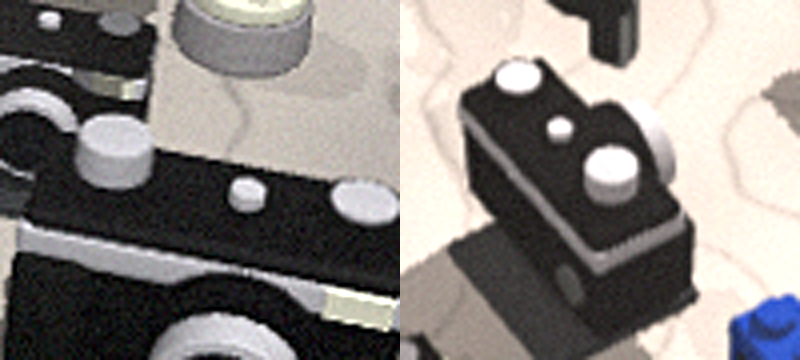

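The shutter is back up: its top is at scene crop (610,160), z about 138. The small button at scene crop (560,128) is untouched, and the gripper is clear above.

```bash
python3 -c "
from workcell import ticket
print(ticket.hand_in())"
```

```text
the job is handed in; nothing more can be done
None
```

The photo was taken on the larger black camera: I held the shutter at the halfway stop for about 1.7 s, pressed it fully to the hard stop and let it spring back up; I kept clear of the small button and the mug, and handed in at about 12 s.

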